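Rinse the cleaning brush and draw it out of the half-covered well

TASK

The long blue cleaning brush lies in the steel rinse well with its handle under the cover. Squeeze the red trigger of the rinse gun fully against its fixed grip, keep it in for a moment, and let it spring all the way back; then tilt the brush, head end first, out through the well's opening without disturbing the glass, the tamper or the jug. Finish while still holding the brush still in the gripper, above the well's opening, with the whole brush several centimetres clear above the rim, touching nothing else.

Things in the scene. Friction and masses are not known exactly. Their poses are not given: they have to be found in the camera images.
- well: Steel rinse well fixed on the counter, 330 (x) x 160 (y) x 70 mm high; walls, floor and top plate 5 mm. Origin at the centre of its underside, x along its length away from the robot, z up. Top plate (65 to 70 mm high): a cover over the near end (x = -165 to -55 mm) and a lip at the far end (x = 140 to 165 mm); between them it is open, 195 x 150 mm.
- opening (a point): Centre of the well's opening, level with the rim's top (70 mm high), at x = 42.5, y = 0 mm in the well's frame; same axes as the well.
- brush: Loose rigid cleaning brush, 255 mm long, about 110 g, lying along the well's x (within a few degrees), head to +x, tail hidden under the cover. Origin at mid length on its underside, x towards the head, z up. Blue handle 20 mm wide and high from x = -127.5 to 57.5 mm, white tail tip; head 30 wide, 24 high from x = 57.5 to 127.5 mm, white rigid bristles below.
- brush_grip (a point): Point inside the brush handle, 25 mm from mid length towards the head, 10 mm above the underside, near the centre of mass: a good place to grip across the 20 mm width. Brush axes.
- brush_head_end (a point): End face of the brush head, x = 127.5 mm, 12 mm above the underside. Brush axes.
- brush_tail_end (a point): End face of the handle, x = -127.5 mm, 10 mm above the underside. Brush axes.
- gun: Rinse gun on a fixed stand beside the well, on its -y side. Origin at the counter under the grip's axis, x along the grip away from the robot. Black fixed grip: bar 24 mm across from x = -70 to 62 mm, axis 115 mm high, free underneath; post and head (38 mm across, top 128 mm high) at x = 70 mm, with a short spout to the well side (+y), up to 135 mm high. Red trigger on its -y side.
- gun_grip (a point): Point on the axis of the fixed grip, x = -25 mm, beside the place to press the trigger, 115 mm above the counter. Gun axes: trigger lies towards -y.
- trigger_pad (a point): Point at mid thickness of the red trigger, 75 mm from its hinge, where it is pressed; 115 mm above the counter. The trigger is an upright blade 8 mm thick, 24 mm high, 115 mm long from the hinge. Released, grip and trigger here measure about 51 mm over their outer faces across (gun's y); squeezed fully about 35 mm.
- trigger (a joint): Trigger angle, rad: 0 released, 0.22 fully squeezed (stop; blade then parallel to the grip, 3 mm gap left). Vertical hinge at x = 50, y = -19 mm in the gun's frame. Spring force at the pad grows from about 3 to 8 N; it springs back when let go.
- glass: Drinking glass, 58 mm across, 75 mm high, loose, beside the well on its +y side: leave alone. Origin at the centre of its underside.
- tamper: Dark steel coffee tamper, 58 mm across, 80 mm high, loose, beside the well on its +y side: leave alone. Origin at the centre of its underside.
- jug: Steel milk jug, 84 mm across with a handle, 95 mm high, loose, beyond the rinse gun: leave alone. Origin at the centre of its underside.
Things that resemble listed ones, but are neither listed nor needed, are in the scene too. Of the things like the gun, leave any that is purple or yellow; of the rest the larger one is meant.

How it is judged:
On the way, in this order (a step that is already met when the one before it is completed fails the run):
1. the trigger is squeezed fully in (value of joint trigger above 0.19 rad), for 0.2 s.
2. the trigger is let go and has sprung back (value of joint trigger below 0.03 rad and contact force between the fingers and gun below 0.2 N), for 0.2 s.
3. the brush stands diagonally in the opening: head above the rim, tail still below it (z of brush_head_end in the frame of well above 0.085 m and z of brush_tail_end in the frame of well below 0.065 m), for 0.1 s.
At the end, for the whole second after the job is handed in: The brush is held still in the fingers, both its ends at least 100 mm above the counter (30 mm above the rim), the grip point within 130 mm horizontally of the opening's centre, touching neither well, gun nor bystanders; the trigger is released (height (world z) of each of brush_head_end, brush_tail_end above 0.1 m and horizontal distance between brush_grip and opening below 0.13 m and contact force between the fingers and brush above 1 N and contact force between brush and well below 0.1 N and contact force between brush and gun below 0.1 N and contact force between brush and glass below 0.1 N and contact force between brush and tamper below 0.1 N and contact force between brush and jug below 0.1 N and linear speed of brush below 0.05 m/s and value of joint trigger below 0.03 rad); the arm keeps its last pose, push and grip.
It fails at once if the glass is shifted by more than 30 mm or tipped (distance of glass from where it was at the start of the episode above 0.03 m or angle between glass's own z axis and vertical above 0.4 rad).
It fails at once if the tamper is shifted by more than 30 mm or tipped (distance of tamper from where it was at the start of the episode above 0.03 m or angle between tamper's own z axis and vertical above 0.4 rad).
It fails at once if the jug is shifted by more than 30 mm or tipped (distance of jug from where it was at the start of the episode above 0.03 m or angle between jug's own z axis and vertical above 0.4 rad).
It also fails if it takes over 53 s, if anything falls off the work surface, if the arm or the gripper's body presses on something with over 40 N, if the wrist force passes 120 N, or if a joint passes its speed limit or range.

ROBOT

A 7-joint arm with a two-finger parallel gripper is mounted at the origin on the work surface. World frame = base frame: x ahead of the robot, y to its left, z up, the work surface at z = 0. Lengths are in m, angles in rad, forces in N, time in s.
With the tool pointing down it reaches from about 0.4 to 0.875 m from the base axis. Payload 19.3 kg.
Tool frame: the origin (TCP) lies midway between the tips of the shut fingers; the grasp point (between the pads) lies 19 mm behind it; z points along the fingers, y is the line along which they close (so a half turn about z gives the same grasp; the last joint's range is limited). The gripper opens to 85 mm and grips with 20 to 120 N. Pads are 22 mm wide; open, the fingers measure 114 mm over their backs; the gripper's body (76 mm by 85 mm) begins 54 mm behind the grasp point. The pads swing forward as they close: fully open they stand 13 mm farther back than shut.
Start: joints at [-1.256, 0.521, -0.036, 1.599, 0.021, 1.021, -0.113], TCP at [0.235, 0.579, 0.197] pointing down, gripper open.
Joint ranges: [-2.91, 2.91], [-0.3, 2.13], [-1.5, 1.42], [0.17, 2.43], [-1.26, 4.41], [0.16, 1.93], [-2.52, 2.52]. Speed limits (rad/s): [1.89, 1.89, 2.39, 2.39, 3.01, 3.01, 3.01].

INTERFACE

Orientations are given as [roll, pitch, yaw] about the fixed x, y, z axes, in that order (R = Rz(yaw) Ry(pitch) Rx(roll)).
In Python, from workcell import telemetry, grab_frame, calibration, bot, outline_of, landmark_of gives the robot as it stands. The module is installed in compiled form; this text tells all that it offers.
- The arm moves only by the shell command python3 -m inch 'ROWS' [FORCE]. ROWS is JSON, a list of rows, each a list of 7 numbers: the shift along the tool's x, y, z in m, then the turn, a rotation vector about the tool's x, y, z in rad, then the closure, from 0 (fully open) to 1 (shut). A call has 1 to 5 rows; each row shifts and turns the commanded pose from where the row before left it, along the tool's axes as they then stand; what a row does not reach is not made up. A row lasts 1/10 s, in which the tool goes at most 50 mm and 8.59 degrees, less where a joint would pass 70% of its speed; a pose out of reach is approached as far as the arm can. A call is refused whole if a number of a shift passes 0.05 or a number of a turn 0.15, either way. A call with a gripper value outside its range is refused whole. The fingers move at their own pace and stop on an object; FORCE is the grip in N (left out, the last holds). Time passes only in rows, so rows that do not move let the fingers close. It gives the time, the measured TCP pose, the force, the opening and the grip force at its end, in the units of the state.
- telemetry.observe(): the state, without advancing time (a new reading comes with each control period).
- grab_frame(name): name is "scene" or "top"; returns the picture (420x560x3 uint8, red, green, blue); there is no depth.
- calibration(name): a dict with "fovy" (degrees; the focal length in pixels is half the picture's height over the tangent of half this angle, whatever the lens; pixels are square), "cx", "cy" (the principal point, pixels), "pose" (4x4, takes a point from camera to world coordinates). Camera axes: x right, y down, z forward; pixel columns grow to the right and rows downward; lengths in m; the calibration is good to about 2 mm. A picture is of the moment at which its call begins. calibration takes no time and is no camera call.
- bot.job_done(): hands the job in; it is judged then, once.
Trained networks look in the newest picture that a camera, given by its name, has taken for a name from the list of things; names that differ only in an ending like _2 or _b are one class to them, and where a whole thing is asked for, a point or a joint stands for the part that bears it (a point fixed in the world has none). Each returns a list of dicts, best first, with "score" (0 to 1); they miss things now and then, are a little off and sometimes report something else, mostly with a low value. They report only what shows in the picture. A call takes as long as a camera call. They do not tell look-alikes from the thing itself.
- outline_of(label, camera): "region" (420x560 bool, what is visible of it) and "rect" ([left, top, right, bottom] in pixels, round what is visible of it).
- landmark_of(label, camera): "xy" ([column, row] in pixels: a listed point, or the origin of a listed thing).
The state is a dict: "clock": time; "qpos": joint angles; "qd": joint speeds; "joint_efforts": joint torques, N m; "position": TCP position; "tool_rot": TCP orientation; "force": force on the tool from outside, world axes, zero at the start; "moment": the same for the moment, N m; "grip_width": finger opening in m; "finger_force": force on a finger pad.
Only numpy, scipy, OpenCV 4.12 (cv2) and the standard library are available. Lean on these libraries where they do the work, as an engineer would, in place of code of your own. Each camera call takes 0.05 s, during which the arm holds its last target. There are 200 camera calls.

## Working session

There is one attempt and no reset: what is moved stays moved. The work goes in short steps, Python scripts to look and compute and a shell command to move; the robot and the scene stay as the last step left them, time stands still between calls to the robot, and variables do not carry over. Pictures are saved under pics/ and viewed, at most 10 in all, crops included, and the job is handed in when it is done.

```bash
mkdir -p pics; cat > h.py <<'E'
import numpy as np, cv2
from workcell import telemetry, grab_frame, calibration, bot, outline_of, landmark_of
def K(n):
    c=calibration(n); f=210/np.tan(np.radians(c["fovy"])/2); return f,c["cx"],c["cy"],np.array(c["pose"])
def ray(n,xy):
    f,cx,cy,P=K(n); d=P[:3,:3]@np.array([(xy[0]-cx)/f,(xy[1]-cy)/f,1]); return P[:3,3],d/np.linalg.norm(d)
def atz(n,xy,z):
    o,d=ray(n,xy); return o+d*(z-o[2])/d[2]
def proj(n,p):
    f,cx,cy,P=K(n); q=P[:3,:3].T@(np.array(p)-P[:3,3]); return np.array([cx+f*q[0]/q[2],cy+f*q[1]/q[2]])
def tri(a,b):
    (o1,d1),(o2,d2)=ray("scene",a),ray("top",b)
    s=np.linalg.lstsq(np.stack([d1,-d2],1),o2-o1,rcond=None)[0]
    p,q=o1+d1*s[0],o2+d2*s[1]; return (p+q)/2,np.linalg.norm(p-q)
def shot(n,f):
    im=grab_frame(n); cv2.imwrite("pics/"+f,im[:,:,::-1]); return im
E
python3 - <<'E'
from h import *
np.set_printoptions(precision=4,suppress=True)
for n in("scene","top"):
    shot(n,n+"0.png"); print(n,K(n))
    for l in "well opening brush brush_grip brush_head_end brush_tail_end gun gun_grip trigger_pad glass tamper jug".split():
        print(l,[(round(d["score"],2),np.round(d["xy"],1).tolist()) for d in landmark_of(l,n)])
print(telemetry.observe())
E
```

```text
scene (np.float64(510.14233775212864), 273.1283740680822, 214.74703296013158, array([[ 0.2194,  0.7449, -0.6301,  1.2709],
       [ 0.9756, -0.1701,  0.1385, -0.2158],
       [-0.004 , -0.6452, -0.764 ,  1.1228],
       [ 0.    ,  0.    ,  0.    ,  1.    ]]))
well [(0.85, [289.7, 277.7]), (0.41, [305.2, 308.0]), (0.35, [214.5, 246.8])]
opening [(0.67, [299.9, 276.8])]
brush [(0.72, [285.6, 268.4])]
brush_grip [(0.65, [287.8, 278.3])]
brush_head_end [(0.67, [303.7, 306.3])]
brush_tail_end []
gun [(0.9, [179.5, 239.6]), (0.89, [156.3, 186.9]), (0.83, [127.7, 298.4]), (0.82, [222.6, 283.5])]
gun_grip [(0.84, [116.5, 262.8]), (0.81, [149.6, 158.9]), (0.79, [172.7, 217.3]), (0.64, [212.2, 246.4])]
trigger_pad [(0.69, [297.8, 275.1]), (0.68, [103.0, 265.9]), (0.63, [144.0, 165.6]), (0.58, [165.5, 215.3]), (0.52, [202.9, 254.6])]
glass [(0.97, [361.8, 283.8])]
tamper [(0.77, [327.1, 224.8])]
jug [(0.98, [197.5, 342.9])]
top (np.float64(470.6763299830053), 285.81387420755505, 209.76422755717047, array([[ 0.0027, -0.9939,  0.1099,  0.3019],
       [-0.9997, -0.0054, -0.0242, -0.0266],
       
[... 632 characters left out ...]
]), (0.52, [401.8, 322.7]), (0.45, [384.5, 240.0])]
glass [(0.79, [211.3, 148.7]), (0.3, [361.8, 125.9]), (0.23, [354.3, 177.1])]
tamper [(0.73, [222.3, 224.7])]
jug [(0.86, [359.9, 124.9])]
{'clock': 1.3, 'qpos': array([-1.2562,  0.5214, -0.0363,  1.5995,  0.0212,  1.0211, -0.1128]), 'qd': array([-0.0004,  0.0041,  0.001 , -0.0016, -0.001 ,  0.0004, -0.0003]), 'joint_efforts': array([  0.0012, -92.6847,   1.9792, -37.0259,   0.0182,   0.002 ,
         0.    ]), 'position': array([0.2346, 0.5793, 0.1974]), 'tool_rot': array([-3.1415, -0.    ,  2.7568]), 'force': array([0.7415, 0.503 , 0.9583]), 'moment': array([0.0149, 0.0268, 0.0304]), 'finger_force': 0.0, 'grip_width': 0.08520793340134447}
```

View pics/scene0.png

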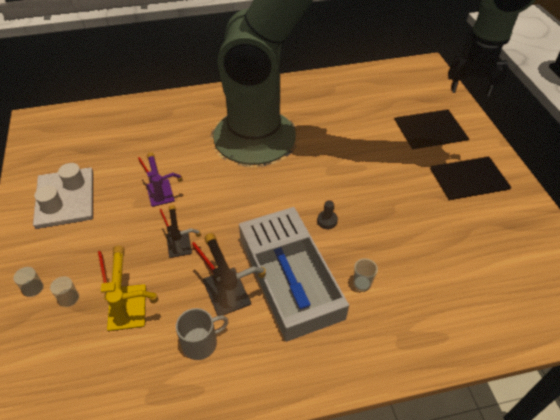

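View pics/top0.png

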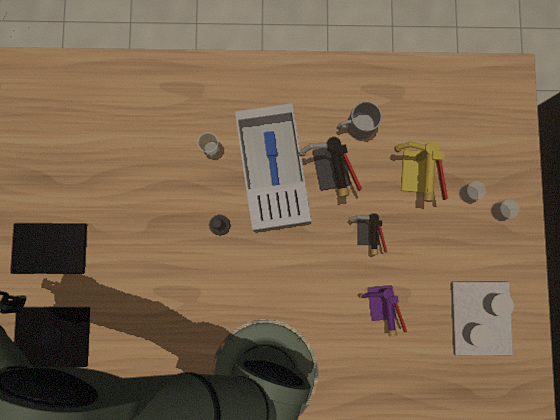

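The pictures show the well at top (270,168) with the blue brush in it at (271,158). The large black gun is at top (340,165) / scene (225,270), and the glass, tamper and jug match the detections. The small black gun at top (373,235) and the purple and yellow ones are look-alikes. Next I triangulate and zoom in.

```bash
python3 - <<'E'
from h import *
np.set_printoptions(precision=4,suppress=True)
P={"opening":((299.9,276.8),(268.7,150.1)),"grip":((287.8,278.3),(273.4,163.6)),"head":((303.7,306.3),(271.6,131.9)),"gun_grip":((212.2,246.4),(340.9,180.1)),"pad":((202.9,254.6),(354.9,174.7)),"gun":((222.6,283.5),(332.2,176.9)),"well":((289.7,277.7),(271.7,171.4)),"glass":((361.8,283.8),(211.3,148.7)),"tamper":((327.1,224.8),(222.3,224.7)),"jug":((197.5,342.9),(359.9,124.9))}
for k,(a,b) in P.items(): print(k,*tri(a,b))
for n,(x,y,w,h) in {"top":(200,90,200,150),"scene":(150,190,220,165)}.items():
    im=cv2.imread(f"pics/{n}0.png")[y:y+h,x:x+w]; s=800//w if n=="top" else 3.6
    cv2.imwrite(f"pics/{n}z.png",cv2.resize(im,None,fx=s,fy=s,interpolation=cv2.INTER_CUBIC))
E
```

```text
opening [ 0.607  -0.0067  0.0641] 0.006723182331792973
grip [ 0.5777 -0.0244  0.02  ] 0.002955907684303764
head [ 0.6687 -0.013   0.0277] 0.008936648537729939
gun_grip [ 0.5134 -0.2003  0.1248] 0.0024675799777035884
pad [ 0.5293 -0.2315  0.1222] 0.009513220210313051
gun [ 0.5443 -0.1912  0.0023] 0.0009411632928760775
well [ 0.5606 -0.0172 -0.0053] 0.0019486937961935022
glass [0.6244 0.1573 0.0018] 0.0038880630738462258
tamper [ 0.4075  0.1264 -0.0093] 0.010237637198023317
jug [ 0.697  -0.2739  0.0056] 0.0016369005017059111
```

View pics/topz.png

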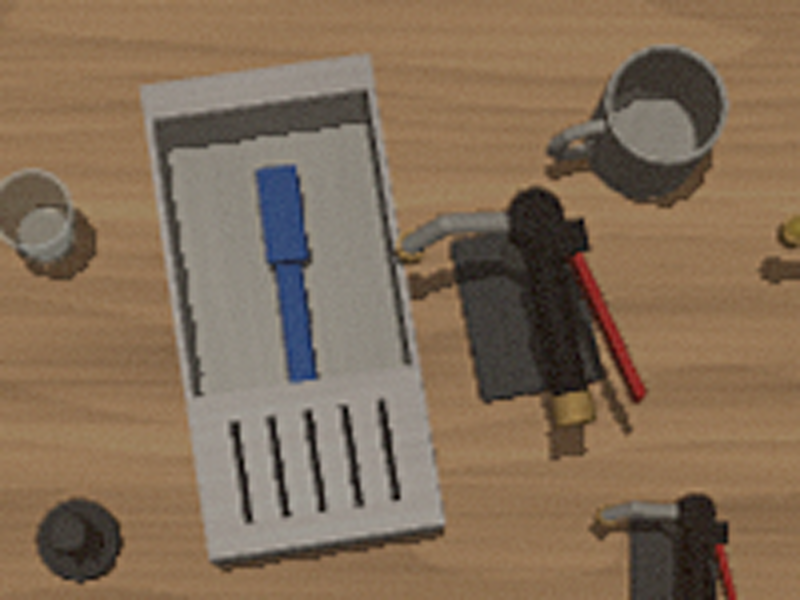

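View pics/scenez.png

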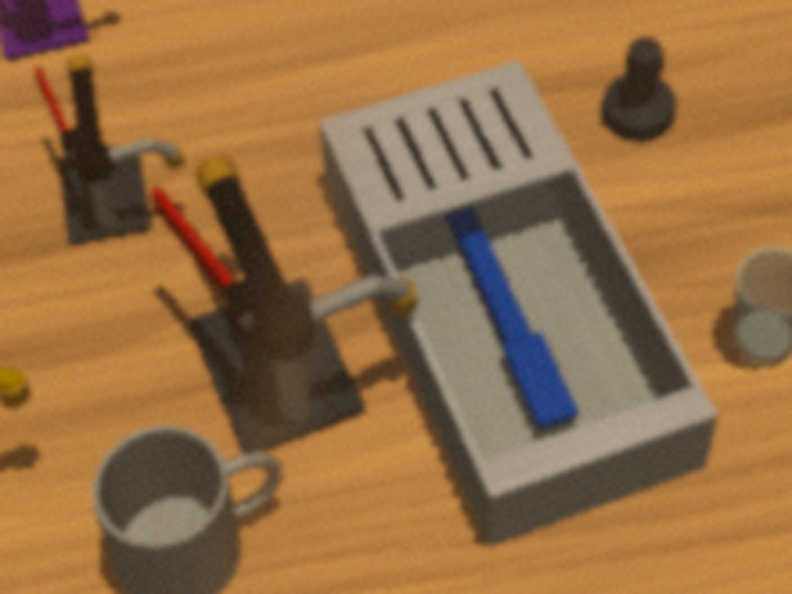

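The zooms show the well's four rim corners, the brush from head end (278,167) to the cover edge (303,380), the gun head at (535,208), the brass grip end at (573,408) and the red trigger tip at (640,395). I fit poses from these.

```bash
python3 - <<'E'
from h import *
np.set_printoptions(precision=4,suppress=True)
T=lambda u,v:(200+(u+.5)/4-.5,90+(v+.5)/4-.5)
S=lambda u,v:(150+(u+.5)/3.6-.5,190+(v+.5)/3.6-.5)
from scipy.optimize import least_squares
def fit(m,t,s,x0):
    m=np.array(m,float)
    def W(x):
        c,si=np.cos(x[2]),np.sin(x[2]); return np.c_[x[0]+c*m[:,0]-si*m[:,1],x[1]+si*m[:,0]+c*m[:,1],m[:,2]]
    def r(x):
        w=W(x);o=[]
        for n,l,f in(("top",t,T),("scene",s,S)):
            for p,q in zip(w,l):
                if q: o+=list(proj(n,p)-f(*q))
        return o
    z=least_squares(r,x0); print(z.x,"res",np.array(z.fun)); return z.x
print("well");w=fit([(.165,.08,.07),(.165,-.08,.07),(-.165,-.08,.07),(-.165,.08,.07)],
 [(141,87),(370,55),(443,527),(212,558)],[(716,413),(490,493),(322,122),(518,62)],[.56,-.01,.1])
print("brush");b=fit([(.1275,.015,.029),(.1275,-.015,.029),(.0575,.01,.025),(.0575,-.01,.025)],
 [(256,170),(297,165),(274,263),(303,263)],[(577,415),(540,428),(527,340),(505,347)],[.56,-.01,.1])
print("gun");g=fit([(.07,0,.128),(-.07,0,.115)],[(535,208),(572,398)],None or [(275,300) and None,(217,172)],[.54,-.19,.1])
R=lambda x:np.array([[np.cos(x[2]),-np.sin(x[2])],[np.sin(x[2]),np.cos(x[2])]])
print("opening",w[:2]+R(w)@[.0425,0],"grip",b[:2]+R(b)@[.025,0],"cover edge in brush",R(b).T@(w[:2]+R(w)@[-.055,0]-b[:2]))
print("gun_grip",g[:2]+R(g)@[-.025,0])
hinge=g[:2]+R(g)@[.05,-.019]; a=g[2]-np.pi-0+0
for k in(.22,0):
    d=R((0,0,k))@[-1,0]; d2=R((0,0,-k))@[-1,0]
# released: trigger swings toward -y from parallel by .22
d=np.array([-np.cos(.22),-np.sin(.22)])
print("pad",hinge+R(g)@(d*.075),"tip",hinge+R(g)@(d*.115),"img tip",atz("top",T(640,393),.121))
E
```

```text
well
[ 0.5616 -0.0185  0.1547] res [-0.8702  0.1157 -0.6447  0.051  -0.1705 -0.27   -1.3772  0.877  -0.4262
  0.5782 -0.6425  1.1589 -1.1967 -0.1948 -0.331  -0.2922]
brush
[ 0.5446 -0.0272  0.1528] res [-0.6746 -0.6602 -0.4344 -0.8846  0.1935  0.1785 -0.0476 -0.8217 -0.102
 -0.5402 -1.1133 -0.169   0.5898 -0.8456 -0.6017 -0.3074]
gun
[ 0.5513 -0.1916  0.1801] res [-0.329  -1.9391 -0.199   3.4039 -0.1729  1.8361]
opening [ 0.6036 -0.0119] grip [ 0.5693 -0.0234] cover edge in brush [-0.0369  0.0059]
gun_grip [ 0.5267 -0.1961]
pad [ 0.5348 -0.2306] tip [ 0.498  -0.2462] img tip [ 0.4941 -0.2484  0.121 ]
```

```bash
cat > plan.py <<'E'
# plan.py x y z roll pitch yaw n : identical row repeated n times that reaches the pose (shift then turn, tool axes)
import sys
from h import *
from scipy.spatial.transform import Rotation as Ro
from scipy.optimize import least_squares
np.set_printoptions(precision=4,suppress=True)
*v,n=map(float,sys.argv[1:]); n=int(n)
s=telemetry.observe(); p=np.array(s["position"]); R=Ro.from_euler("xyz",s["tool_rot"]); G=Ro.from_euler("xyz",v[3:])
w=(R.inv()*G).as_rotvec()/n; r=Ro.from_rotvec(w)
def path(d):
    q=p.copy();A=R;o=[]
    for _ in range(n): q=q+A.apply(d);A=A*r;o.append(q)
    return np.array(o)
d=least_squares(lambda d:path(d)[-1]-v[:3],np.zeros(3)).x
print("row",d,w,"x",n); print(path(d)[::max(1,n//5)]); print("from",p,s["tool_rot"],"clock",s["clock"])
E
python3 - <<'E'
import numpy as np
c,s=np.cos(.18),np.sin(.18)
for dx in(-.025,):
  g=np.array([.549,-.1914]); y=-.007
  print(g+[c*dx-s*y,s*dx+c*y])
E
python3 plan.py 0.526 -0.203 0.197 3.14159 0 0.18 25
```

```text
[ 0.52565711 -0.20276265]
row [-0.0411  0.0177  0.    ] [-0.      0.      0.1031] x 25
[[ 0.2793  0.5803  0.1974]
 [ 0.4918  0.5177  0.1973]
 [ 0.6459  0.3585  0.1972]
 [ 0.7014  0.1441  0.1971]
 [ 0.6441 -0.0699  0.1971]]
from [0.2346 0.5793 0.1974] [-3.1415 -0.      2.7568] clock 1.3
```

```bash
for i in 1 ; do python3 -m inch '[[-0.041,0.018,0,0,0,0.103,0],[-0.041,0.018,0,0,0,0.103,0],[-0.041,0.018,0,0,0,0.103,0],[-0.041,0.018,0,0,0,0.103,0],[-0.041,0.018,0,0,0,0.103,0]]'; done
```

```text
clock: 1.8
position: [0.4542, 0.5399, 0.1972]
tool_rot: [3.142, -0.0, 2.238]
force: [-0.5, 0.5, -0.3]
grip_width: 0.0855
finger_force: 0.0
```

```bash
python3 -m inch '[[-0.041,0.018,0,0,0,0.103,0],[-0.041,0.018,0,0,0,0.103,0],[-0.041,0.018,0,0,0,0.103,0],[-0.041,0.018,0,0,0,0.103,0],[-0.041,0.018,0,0,0,0.103,0]]'
python3 -m inch '[[-0.041,0.018,0,0,0,0.103,0],[-0.041,0.018,0,0,0,0.103,0],[-0.041,0.018,0,0,0,0.103,0],[-0.041,0.018,0,0,0,0.103,0],[-0.041,0.018,0,0,0,0.103,0]]'
python3 -m inch '[[-0.041,0.018,0,0,0,0.103,0],[-0.041,0.018,0,0,0,0.103,0],[-0.041,0.018,0,0,0,0.103,0],[-0.041,0.018,0,0,0,0.103,0],[-0.041,0.018,0,0,0,0.103,0]]'
python3 plan.py 0.526 -0.203 0.197 3.14159 0 0.18 5
```

```text
clock: 2.3
position: [0.6244, 0.3977, 0.1971]
tool_rot: [-3.141, 0.0, 1.723]
force: [0.9, 0.3, 0.2]
grip_width: 0.0853
finger_force: 0.0
clock: 2.8
position: [0.7025, 0.1901, 0.1971]
tool_rot: [3.142, 0.0, 1.208]
force: [0.6, -0.1, -0.5]
grip_width: 0.0857
finger_force: 0.0
clock: 3.3
position: [0.6682, -0.029, 0.1973]
tool_rot: [3.141, -0.0, 0.692]
force: [0.9, -1.0, 0.4]
grip_width: 0.0852
finger_force: 0.0
row [-0.0419  0.0176  0.0001] [ 0.     -0.      0.1025] x 5
[[ 0.6472 -0.0693  0.1972]
 [ 0.6222 -0.1072  0.1972]
 [ 0.5935 -0.1424  0.1971]
 [ 0.5613 -0.1744  0.1971]
 [ 0.526  -0.203   0.197 ]]
from [ 0.6682 -0.029   0.1973] [ 3.1414 -0.      0.6923] clock 3.3
```

```bash
python3 -m inch '[[-0.042,0.0176,0,0,0,0.1025,0],[-0.042,0.0176,0,0,0,0.1025,0],[-0.042,0.0176,0,0,0,0.1025,0],[-0.042,0.0176,0,0,0,0.1025,0],[-0.042,0.0176,0,0,0,0.1025,0]]'
python3 -m inch '[[0,0,0,0,0,0,0],[0,0,0.02,0,0,0,0],[0,0,0,0,0,0,0]]'
python3 - <<'E'
from h import *
a=shot("scene","s1.png"); b=shot("top","t1.png")
a=cv2.resize(a[170:350,110:300],None,fx=2.1,fy=2.1); b=cv2.resize(b[100:280,270:460],None,fx=2.1,fy=2.1)
cv2.imwrite("pics/st1.png",np.hstack([a,b])[:,:,::-1])
for n in("scene","top"):
  for l in("gun_grip","trigger_pad"): print(n,l,[(round(d["score"],2),np.round(d["xy"],1).tolist()) for d in landmark_of(l,n)])
print(proj("top",[.549,-.1914,.115]),telemetry.observe()["position"])
E
```

```text
clock: 3.8
position: [0.5253, -0.2035, 0.1975]
tool_rot: [3.141, -0.0, 0.18]
force: [0.6, -1.4, 1.4]
grip_width: 0.0852
finger_force: 0.0
clock: 4.1
position: [0.5257, -0.2015, 0.176]
tool_rot: [-3.14, 0.002, 0.184]
force: [-0.2, 0.1, -0.4]
grip_width: 0.0854
finger_force: 0.0
scene gun_grip [(0.75, [215.0, 249.0]), (0.72, [116.6, 263.1]), (0.69, [151.5, 160.0]), (0.59, [173.6, 214.3])]
scene trigger_pad [(0.61, [142.4, 161.7]), (0.59, [101.4, 266.6]), (0.52, [199.8, 255.1]), (0.46, [162.2, 211.9])]
top gun_grip [(0.92, [391.5, 319.7]), (0.82, [427.8, 182.5]), (0.66, [220.9, 224.0]), (0.64, [371.5, 243.4])]
top trigger_pad [(0.58, [399.0, 322.5]), (0.5, [381.3, 241.9]), (0.49, [440.8, 185.1])]
[337.32519733 167.44189858] [ 0.5268877  -0.20202284  0.17793894]
```

View pics/st1.png

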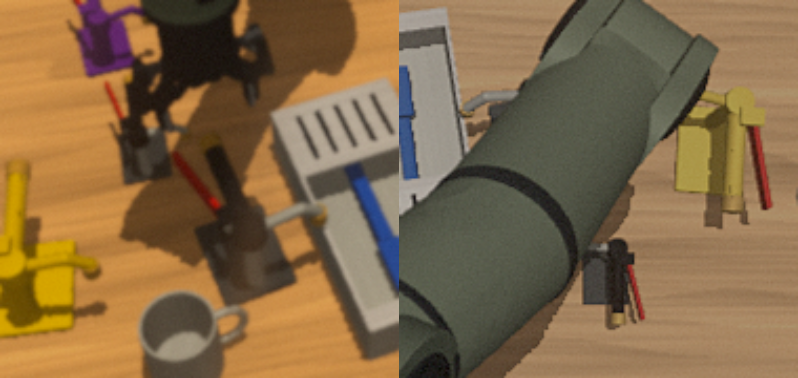

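```bash
python3 - <<'E'
from h import *
np.set_printoptions(precision=4,suppress=True)
g=np.array([.549,-.1914]);c,s=np.cos(.18),np.sin(.18);R=np.array([[c,-s],[s,c]])
for n,q in(("top",(340.9,180.1)),("top",(354.9,174.7)),("scene",(213.6,247.7)),("scene",(201.5,255))): 
    p=atz(n,q,.115); print(n,p,R.T@(p[:2]-g))
p=np.array(telemetry.observe()["position"]); print(R.T@(p[:2]-g))
T=lambda u,v:(200+(u+.5)/4-.5,90+(v+.5)/4-.5)
for u,z in(((548,330),.115),((530,330),.115),((580,330),.115),((610,330),.12),((622,326),.12)): print(u,R.T@(atz("top",T(*u),z)[:2]-g))
E
```

```text
top [ 0.5153 -0.2005  0.115 ] [-0.0348 -0.0029]
top [ 0.53   -0.2376  0.115 ] [-0.027 -0.042]
scene [ 0.5104 -0.1986  0.115 ] [-0.0393 -0.0002]
scene [ 0.5257 -0.2305  0.115 ] [-0.0299 -0.0343]
[-0.0237 -0.0065]
(548, 330) [-0.012   0.0042]
(530, 330) [-0.0099  0.0159]
(580, 330) [-0.0156 -0.0166]
(610, 330) [-0.0198 -0.0351]
(622, 326) [-0.0185 -0.0434]
```

```bash
python3 -m inch '[[-0.006,0.003,0.02,0,0,0,0],[0,0,0.02,0,0,0,0],[0,0,0.015,0,0,0,0],[0,0,0.015,0,0,0,0],[0,0,0.012,0,0,0,0]]'
python3 -m inch '[[0,0,0,0,0,0,0.15],[0,0,0,0,0,0,0.15],[0,0,0,0,0,0,0.15]]' 40
```

```text
clock: 4.9
position: [0.5213, -0.206, 0.0945]
tool_rot: [-3.142, 0.0, 0.184]
force: [0.4, -0.2, -1.1]
grip_width: 0.0855
finger_force: 0.0
clock: 5.2
position: [0.5216, -0.2063, 0.096]
tool_rot: [3.141, -0.001, 0.184]
force: [-0.5, 0.2, 0.6]
grip_width: 0.0725
finger_force: 0.0
```

```bash
python3 -m inch '[[0,0,0,0,0,0,0.3],[0,0,0,0,0,0,0.3],[0,0,0,0,0,0,0.3]]'
python3 -m inch '[[0,0,0,0,0,0,0.4],[0,0,0,0,0,0,0.4]]'
python3 -m inch '[[0,0,0,0,0,0,0.48],[0,0,0,0,0,0,0.48]]'
```

```text
clock: 5.5
position: [0.5213, -0.2061, 0.0957]
tool_rot: [3.141, -0.0, 0.184]
force: [-0.0, -0.5, -0.5]
grip_width: 0.0597
finger_force: 0.0
clock: 5.7
position: [0.5212, -0.206, 0.0955]
tool_rot: [3.142, -0.0, 0.184]
force: [-0.0, -0.1, 0.1]
grip_width: 0.0512
finger_force: 0.0
clock: 5.9
position: [0.5212, -0.2061, 0.0954]
tool_rot: [3.142, -0.0, 0.184]
force: [0.9, -0.1, -0.1]
grip_width: 0.0445
finger_force: 0.0
```

```bash
python3 - <<'E'
from h import *
a=shot("scene","s2.png")
cv2.imwrite("pics/s2z.png",cv2.resize(a[170:320,130:330],None,fx=4,fy=4,interpolation=cv2.INTER_CUBIC)[:,:,::-1])
print(telemetry.observe())
E
```

```text
{'clock': 5.95, 'qpos': array([-0.13322557,  0.63395045,  0.58385789,  1.88372189, -0.48845804,
        0.7695187 , -0.66597527]), 'qd': array([-6.28861262e-04,  2.19133948e-04, -9.95147034e-05, -2.19738731e-04,
        1.61514633e-04,  5.47500530e-04, -5.39725373e-04]), 'joint_efforts': array([-4.42076940e-03, -8.34043050e+01,  1.62381327e+01, -2.66762316e+01,
        1.52018858e-02,  1.99645059e-03, -2.77646122e-04]), 'position': array([ 0.52122039, -0.20606548,  0.09540252]), 'tool_rot': array([ 3.14157618e+00, -3.44722095e-06,  1.84267129e-01]), 'force': array([-0.02169963,  0.30825927,  0.42264542]), 'moment': array([-0.040118 , -0.0038379,  0.0282632]), 'finger_force': 0.0, 'grip_width': 0.04431885434290472}
```

View pics/s2z.png

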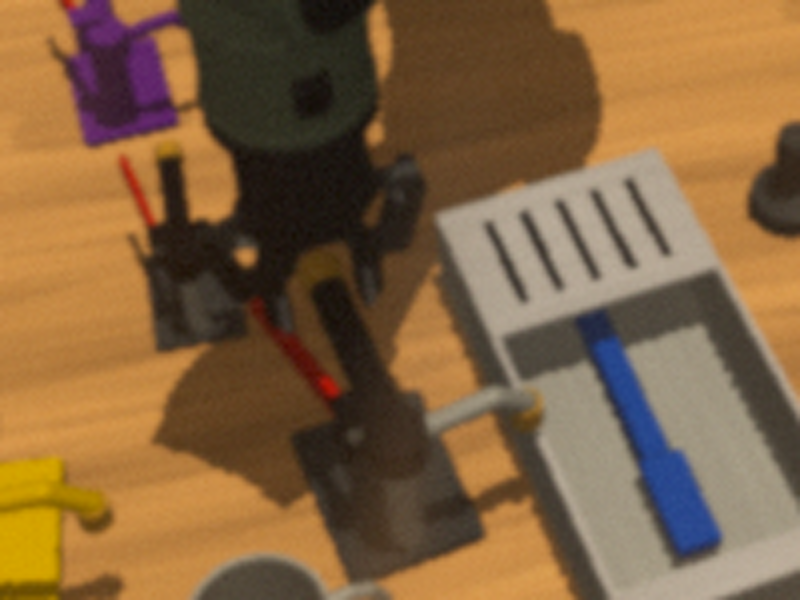

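The picture shows the fingertips at zoom (283,310) and (370,285), level with the brass grip end at (320,265), and the trigger tip at (253,298) unmoved. So I am too close to the robot, and I recheck the gun by triangulation.

```bash
python3 - <<'E'
from h import *
np.set_printoptions(precision=4,suppress=True)
T=lambda u,v:(200+(u+.5)/4-.5,90+(v+.5)/4-.5)
S=lambda u,v:(150+(u+.5)/3.6-.5,190+(v+.5)/3.6-.5)
print("brass",tri(S(217,172),T(573,405)),"trig tip",tri(S(157,192),T(640,393)),"trig root",tri(S(230,283),T(578,257)),"spout",tri(S(403,297),T(409,255)))
for z in(.1,.115,.125): print(z,atz("scene",S(217,172),z),atz("top",T(573,405),z),atz("scene",S(157,192),z),atz("top",T(640,393),z))
p=np.array([.5212,-.206,.0954])
for q in(p,p+[0,0,.02],p+np.array([.184,-.983,0])*.027,p-np.array([.184,-.983,0])*.027): 
    u=proj("scene",q); print("tip zoom",(u-[130,170])*4)
E
```

```text
brass (array([ 0.4852, -0.2034,  0.1258]), np.float64(0.0007400155025349039)) trig tip (array([ 0.4934, -0.2463,  0.1263]), np.float64(0.0022173695634590245)) trig root (array([ 0.5818, -0.2075,  0.1311]), np.float64(0.0004382203151944595)) spout (array([ 0.5915, -0.0976,  0.0925]), np.float64(0.0035616834082713234))
0.1 [ 0.465  -0.2027  0.1   ] [ 0.4891 -0.2076  0.1   ] [ 0.4731 -0.246   0.1   ] [ 0.4974 -0.2523  0.1   ]
0.115 [ 0.4768 -0.2029  0.115 ] [ 0.4868 -0.2054  0.115 ] [ 0.4848 -0.2456  0.115 ] [ 0.495  -0.2495  0.115 ]
0.125 [ 0.4847 -0.2031  0.125 ] [ 0.4853 -0.2039  0.125 ] [ 0.4926 -0.2453  0.125 ] [ 0.4934 -0.2477  0.125 ]
tip zoom [328.0309 345.612 ]
tip zoom [324.8948 326.4836]
tip zoom [286.2696 359.91  ]
tip zoom [369.343  331.4679]
```

```bash
python3 - <<'E'
from h import *
np.set_printoptions(precision=1,suppress=True)
a=cv2.imread("pics/s2.png"); b=cv2.imread("pics/s1.png"); 
def cr(im,x,y): 
    k=cv2.resize(im[y:y+100,x:x+66],None,fx=6,fy=6,interpolation=cv2.INTER_CUBIC); return (255*(k/255.)**.5).astype(np.uint8)
A=cr(a,172,200);B=cr(b,165,170)
def mk(I,p,h,x,y):
    for s in(1,-1):
        for dz,c in((0,(0,255,255)),(.013,(255,255,0))):
            u=(proj("scene",np.array(p)+s*np.array([.184,-.983,0])*h+[0,0,dz])-[x,y])*6; cv2.circle(I,tuple(int(v) for v in u),4,c,1)
mk(A,[.5212,-.206,.0954],.022,172,200); mk(B,[.5268,-.2020,.1779],.0425,165,170)
cv2.imwrite("pics/ab.png",np.hstack([A,B]))
E
```

```text
(no output)
```

View pics/ab.png

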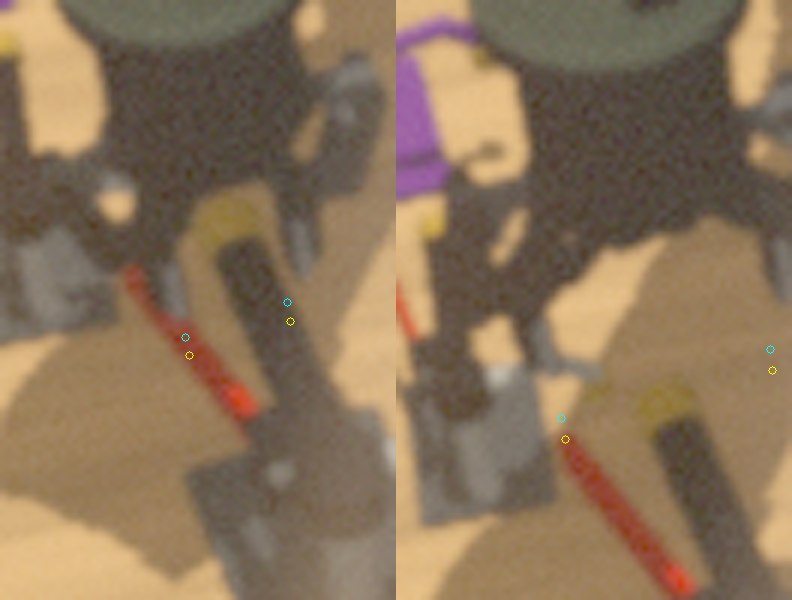

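The fingertips stand about 15-20 mm higher in the picture than the TCP height suggests: they end at (302,275) where (288,302) was predicted. So they closed level with or above the trigger's top edge without touching it. I open, go lower and close again.

```bash
python3 -m inch '[[0,0,0,0,0,0,0.3],[0,0,0,0,0,0,0.1],[0,0,0,0,0,0,0],[0,0,0,0,0,0,0],[0,0,0,0,0,0,0]]'
python3 -m inch '[[0,0,0,0,0,0,0],[0.004,0,0.01,0,0,0,0],[0,0,0.01,0,0,0,0],[0,0,0,0,0,0,0]]'
python3 -m inch '[[0,0,0,0,0,0,0.2],[0,0,0,0,0,0,0.3],[0,0,0,0,0,0,0.4],[0,0,0,0,0,0,0.4],[0,0,0,0,0,0,0.4]]'
```

```text
clock: 6.45
position: [0.5212, -0.2061, 0.0954]
tool_rot: [3.142, 0.0, 0.184]
force: [0.5, 0.9, 0.1]
grip_width: 0.0854
finger_force: 0.0
clock: 6.85
position: [0.5244, -0.2049, 0.0736]
tool_rot: [-3.141, 0.002, 0.184]
force: [-0.4, 0.8, 0.6]
grip_width: 0.0854
finger_force: 0.0
clock: 7.35
position: [0.5254, -0.2058, 0.0757]
tool_rot: [3.141, -0.001, 0.184]
force: [-0.0, -4.1, 3.0]
grip_width: 0.0516
finger_force: 2.3
```

Contact: the trigger side reacts with −4 N in y. I keep squeezing.

```bash
python3 -m inch '[[0,0,0,0,0,0,0.5],[0,0,0,0,0,0,0.5],[0,0,0,0,0,0,0.5]]'
python3 -m inch '[[0,0,0,0,0,0,0.6],[0,0,0,0,0,0,0.6],[0,0,0,0,0,0,0.6]]'
python3 -m inch '[[0,0,0,0,0,0,0.7],[0,0,0,0,0,0,0.7],[0,0,0,0,0,0,0.7],[0,0,0,0,0,0,0.7]]'
```

```text
clock: 7.65
position: [0.5254, -0.2057, 0.0757]
tool_rot: [3.141, -0.001, 0.184]
force: [0.6, -5.0, 4.2]
grip_width: 0.0427
finger_force: 2.8
clock: 7.95
position: [0.5248, -0.2022, 0.0754]
tool_rot: [-3.137, 0.001, 0.186]
force: [-4.9, 13.8, 14.3]
grip_width: 0.0346
finger_force: 14.9
clock: 8.35
position: [0.5247, -0.202, 0.0756]
tool_rot: [-3.136, 0.001, 0.186]
force: [-6.4, 15.2, 20.2]
grip_width: 0.0335
finger_force: 37.8
```

Width 33.5 mm matches a full squeeze, and it was held for over 0.4 s. I release and rise.

```bash
python3 -m inch '[[0,0,0,0,0,0,0.5],[0,0,0,0,0,0,0.3],[0,0,0,0,0,0,0],[0,0,0,0,0,0,0],[0,0,0,0,0,0,0]]' 20
python3 -m inch '[[0,0,0,0,0,0,0],[0,0,0,0,0,0,0],[0,0,0,0,0,0,0]]'
python3 -m inch '[[0,0,-0.02,0,0,0,0],[0,0,-0.03,0,0,0,0],[0,0,-0.04,0,0,0,0],[0,0,-0.04,0,0,0,0],[0,0,0,0,0,0,0]]'
python3 - <<'E'
from h import *
shot("scene","s3.png")
cv2.imwrite("pics/s3z.png",cv2.resize(cv2.imread("pics/s3.png")[170:350,140:360],None,fx=3.6,fy=3.3,interpolation=cv2.INTER_CUBIC))
for l in("brush_grip","brush_head_end"): print([d for d in landmark_of(l,"scene")])
E
python3 plan.py 0.576 -0.0225 0.205 3.14159 0 0.153 5
```

```text
clock: 8.85
position: [0.5249, -0.2051, 0.0753]
tool_rot: [-3.141, 0.0, 0.184]
force: [-0.5, 0.2, -0.0]
grip_width: 0.0854
finger_force: 0.0
clock: 9.15
position: [0.5251, -0.2053, 0.0754]
tool_rot: [-3.141, 0.0, 0.184]
force: [0.1, 0.5, 0.9]
grip_width: 0.0854
finger_force: 0.0
clock: 9.65
position: [0.5269, -0.2064, 0.21]
tool_rot: [3.139, -0.006, 0.184]
force: [0.8, -0.5, -0.8]
grip_width: 0.0851
finger_force: 0.0
[{'xy': [364.1, 283.0], 'score': 0.72}]
[{'xy': [303.8, 309.9], 'score': 0.74}]
row [ 0.0163 -0.0342  0.    ] [-0.0001  0.      0.0063] x 5
[[ 0.5347 -0.1684  0.2051]
 [ 0.5447 -0.1318  0.2051]
 [ 0.5549 -0.0953  0.2051]
 [ 0.5653 -0.0589  0.205 ]
 [ 0.576  -0.0225  0.205 ]]
from [ 0.525  -0.205   0.2051] [-3.1412  0.0001  0.1846] clock 9.8
```

View pics/s3z.png

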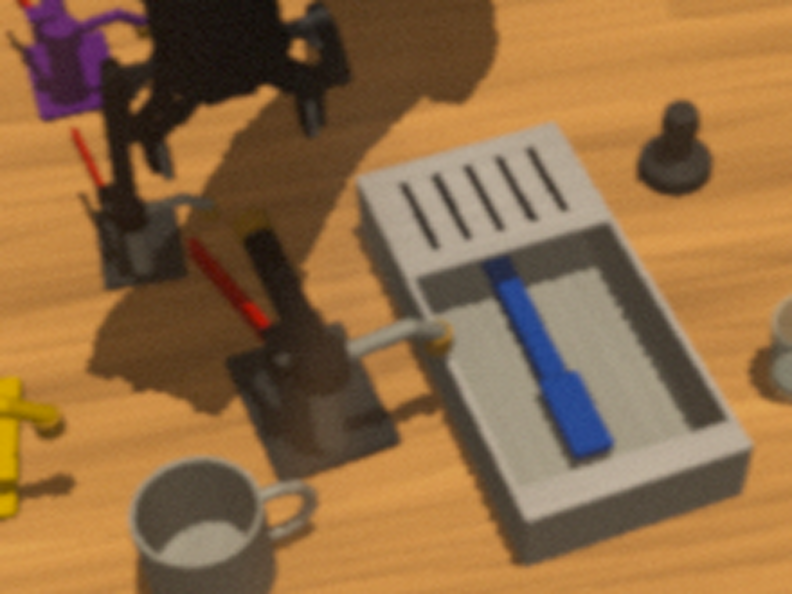

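The trigger is back at rest, with its red tip at (192,240), clear of the grip, and nothing else has moved. Next I go over the brush.

```bash
python3 -m inch '[[0.016,-0.034,0,0,0,0.006,0.2],[0.016,-0.034,0,0,0,0.006,0.4],[0.016,-0.034,0,0,0,0.006,0.4],[0.016,-0.034,0,0,0,0.006,0.4],[0.016,-0.034,0,0,0,0.007,0.4]]'
python3 -m inch '[[0,0,0.03,0,0,0,0.4],[0,0,0.04,0,0,0,0.4],[0,0,0.04,0,0,0,0.4],[0,0,0.03,0,0,0,0.4],[0,0,0,0,0,0,0.4]]'
python3 - <<'E'
from h import *
a=shot("scene","s4.png"); b=shot("top","t4.png")
a=cv2.resize(a[200:340,230:360],None,fx=3,fy=3,interpolation=cv2.INTER_CUBIC); b=cv2.resize(b[90:230,215:345],None,fx=3,fy=3)
I=np.ascontiguousarray(np.hstack([a,b])[:,:,::-1]); I=(255*(I/255.)**.6).astype(np.uint8)
s=telemetry.observe();print(s["position"],s["tool_rot"],s["force"])
cv2.imwrite("pics/st4.png",I)
E
```

```text
clock: 10.3
position: [0.5744, -0.0226, 0.2042]
tool_rot: [-3.142, 0.002, 0.153]
force: [0.1, 0.6, 0.5]
grip_width: 0.0509
finger_force: 0.0
clock: 10.8
position: [0.5718, -0.0242, 0.0613]
tool_rot: [-3.141, 0.007, 0.153]
force: [-0.2, -0.1, 0.0]
grip_width: 0.051
finger_force: 0.0
[ 0.57445886 -0.02466111  0.06541515] [3.14124869e+00 1.43416247e-03 1.52591494e-01] [-0.52209348 -0.11205832  0.25799511]
```

View pics/st4.png

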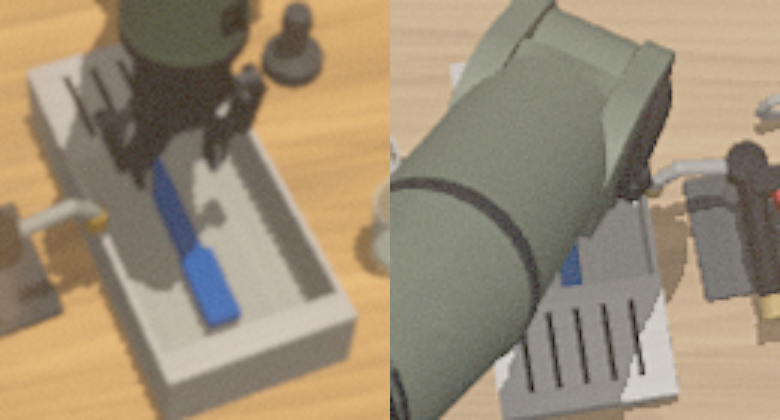

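The fingers straddle the blue handle (scene tips at (140,180) and (212,160)), clear of the spout. I descend further.

```bash
python3 -m inch '[[0,0,0.02,0,0,0,0.4],[0,0,0.02,0,0,0,0.4],[0,0,0.01,0,0,0,0.4],[0,0,0,0,0,0,0.4],[0,0,0,0,0,0,0.4]]'
python3 -m inch '[[0,0,0.005,0,0,0,0.4],[0,0,0,0,0,0,0.4],[0,0,0,0,0,0,0.55],[0,0,0,0,0,0,0.6],[0,0,0,0,0,0,0.6]]' 60
```

```text
clock: 11.4
position: [0.5754, -0.0243, 0.0165]
tool_rot: [3.141, -0.001, 0.153]
force: [1.0, -0.0, -0.1]
grip_width: 0.051
finger_force: 0.0
clock: 11.9
position: [0.5749, -0.0242, 0.0105]
tool_rot: [3.142, -0.0, 0.153]
force: [0.3, 1.0, 0.4]
grip_width: 0.0338
finger_force: 0.0
```

```bash
python3 -m inch '[[0,0,0.004,0,0,0,0.65],[0,0,0,0,0,0,0.65],[0,0,0,0,0,0,0.65]]' 30
python3 -m inch '[[0,0,0.003,0,0,0,0.65],[0,0,0,0,0,0,0.65],[0,0,0,0,0,0,0.65]]'
```

```text
clock: 12.2
position: [0.5747, -0.0242, 0.0062]
tool_rot: [3.142, 0.0, 0.153]
force: [-0.8, -0.3, -0.8]
grip_width: 0.0298
finger_force: 0.0
clock: 12.5
position: [0.5748, -0.0242, 0.0033]
tool_rot: [3.142, 0.0, 0.153]
force: [-0.0, 0.5, -0.4]
grip_width: 0.0297
finger_force: 0.0
```

```bash
python3 -m inch '[[0,0,0,0,0,0,0.75],[0,0,0,0,0,0,0.8],[0,0,0,0,0,0,0.8]]' 30
```

```text
clock: 12.8
position: [0.5748, -0.0241, 0.0034]
tool_rot: [3.142, -0.0, 0.153]
force: [0.2, 0.1, -0.9]
grip_width: 0.0168
finger_force: 0.0
```

```bash
python3 -m inch '[[0,0,0,0,0,0,0.85],[0,0,0,0,0,0,0.85],[0,0,0,0,0,0,0.85]]' 60
```

```text
clock: 13.1
position: [0.5748, -0.0241, 0.0034]
tool_rot: [3.142, 0.0, 0.153]
force: [-0.0, -0.3, 0.2]
grip_width: 0.0128
finger_force: 0.0
```

The fingers shut without touching the brush, so the real tips stand about 25 mm above the reported height, which agrees with what I saw at the gun. I open slightly and go lower in guarded steps.

```bash
python3 -m inch '[[0,0,-0.005,0,0,0,0.55],[0,0,0,0,0,0,0.55],[0,0,0,0,0,0,0.55],[0,0,0.01,0,0,0,0.55],[0,0,0,0,0,0,0.55]]' 30
python3 -m inch '[[0,0,0.005,0,0,0,0.55],[0,0,0,0,0,0,0.55]]'
python3 - <<'E'
from h import *
shot("scene","s5.png")
a=cv2.imread("pics/s5.png"); p=np.array(telemetry.observe()["position"]); print(p)
k=cv2.resize(a[205:305,240:340],None,fx=6,fy=6,interpolation=cv2.INTER_CUBIC); k=(255*(k/255.)**.5).astype(np.uint8)
for s in(1,-1):
    for dz,c in((0,(0,255,255)),(.025,(255,255,0))):
        u=(proj("scene",p+s*np.array([.153,-.988,0])*.019+[0,0,dz])-[240,205])*6; cv2.circle(k,tuple(int(v) for v in u),4,c,1)
cv2.imwrite("pics/s5z.png",k)
E
```

```text
clock: 13.6
position: [0.5741, -0.024, -0.0029]
tool_rot: [-3.141, 0.002, 0.153]
force: [0.4, 0.3, -0.6]
grip_width: 0.0381
finger_force: 0.0
clock: 13.8
position: [0.5744, -0.0242, -0.0073]
tool_rot: [-3.142, 0.001, 0.153]
force: [-1.5, 0.5, -0.6]
grip_width: 0.0383
finger_force: 0.0
[ 0.57456745 -0.02426927 -0.00700087]
```

View pics/s5z.png

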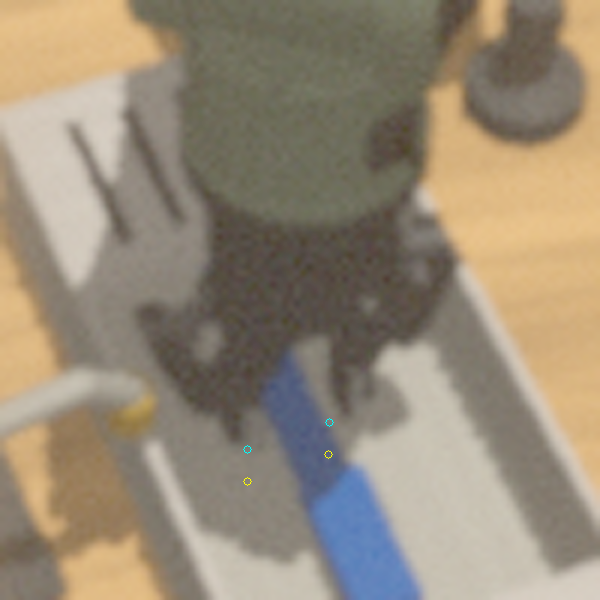

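The fingertips at (238,440) and (348,412) straddle the handle, and they match a point about 25–28 mm above the reported TCP. I go about 9 mm lower and close.

```bash
python3 -m inch '[[0,0,0.005,0,0,0,0.6],[0,0,0.004,0,0,0,0.6],[0,0,0,0,0,0,0.6],[0,0,0,0,0,0,0.6]]' 30
python3 -m inch '[[0,0,0,0,0,0,0.7],[0,0,0,0,0,0,0.8],[0,0,0,0,0,0,0.9],[0,0,0,0,0,0,0.9]]' 40
```

```text
clock: 14.25
position: [0.5747, -0.0242, -0.0157]
tool_rot: [3.142, 0.0, 0.153]
force: [-0.4, 0.5, -0.1]
grip_width: 0.0346
finger_force: 0.0
clock: 14.65
position: [0.5749, -0.0241, -0.0153]
tool_rot: [-3.142, -0.0, 0.153]
force: [-1.3, 0.3, 6.3]
grip_width: 0.0183
finger_force: 39.6
```

Gripped at 18 mm with 40 N. Now I tilt head-up about the tail, pulling slightly forward.

```bash
python3 -m inch '[[0,0,0,0,0,0,1],[0,0,0,0,0,0,1],[0.002,0,-0.0085,0,0.05,0,1]]' 80
python3 -m inch '[[0.003,0,-0.0085,0,0.05,0,1],[0,0,0,0,0,0,1],[0.003,0,-0.0085,0,0.05,0,1],[0,0,0,0,0,0,1]]'
```

```text
clock: 14.95
position: [0.5771, -0.0234, -0.0077]
tool_rot: [3.141, -0.05, 0.154]
force: [-0.3, -0.3, -0.9]
grip_width: 0.0172
finger_force: 78.9
clock: 15.35
position: [0.5812, -0.0233, 0.0107]
tool_rot: [-3.141, -0.15, 0.152]
force: [0.4, -0.2, -2.2]
grip_width: 0.0172
finger_force: 78.9
```

```bash
python3 -m inch '[[0.01,0,0,0,0,0,1],[0.01,0,0,0,0,0,1],[0.003,0,-0.0085,0,0.05,0,1],[0.003,0,-0.0085,0,0.05,0,1],[0,0,0,0,0,0,1]]'
python3 -m inch '[[0.003,0,-0.0085,0,0.05,0,1],[0.01,0,0,0,0,0,1],[0.003,0,-0.0085,0,0.05,0,1],[0,0,0,0,0,0,1]]'
python3 - <<'E'
from h import *
a=shot("scene","s6.png"); b=shot("top","t6.png")
for l in("brush_head_end","brush_grip","brush_tail_end"): 
  for n in("scene","top"): print(l,n,[(round(d["score"],2),np.round(d["xy"],1)) for d in landmark_of(l,n)][:2])
o=outline_of("brush","scene")
print([(d["score"],d["rect"]) for d in o][:2])
E
```

```text
clock: 15.85
position: [0.6043, -0.0198, 0.0314]
tool_rot: [-3.141, -0.251, 0.153]
force: [-1.2, -0.7, -1.8]
grip_width: 0.0166
finger_force: 79.0
clock: 16.25
position: [0.6151, -0.0179, 0.052]
tool_rot: [-3.141, -0.35, 0.153]
force: [-0.6, -0.8, -1.1]
grip_width: 0.0172
finger_force: 79.0
brush_head_end scene [(0.9, array([307.8, 291.5]))]
brush_head_end top [(0.48, array([267.9, 110.2])), (0.43, array([361.7, 129.2]))]
brush_grip scene [(0.63, array([292.7, 271.3]))]
brush_grip top []
brush_tail_end scene [(0.57, array([222. , 283.7]))]
brush_tail_end top [(0.54, array([269.7, 149.1]))]
[(0.78, [275.0, 248.4, 314.7, 302.7])]
```

```bash
python3 - <<'E'
from h import *
np.set_printoptions(precision=4,suppress=True)
print(tri((307.8,291.5),(267.9,110.2)))
s=telemetry.observe();p=np.array(s["position"]);c,si=np.cos(.153),np.sin(.153)
for th in(.35,.3,.25):
  # brush point at reported TCP + bias 28mm and ~5mm inside, s=.158 from tail
  u=np.array([c*np.cos(th),si*np.cos(th),np.sin(th)]); n=np.array([-c*np.sin(th),-si*np.sin(th),np.cos(th)])
  g=p+n*.030
  h=g+u*.097; t=g-u*.158; wx=lambda q:((q[0]-.5616)*c+(q[1]+.0185)*si,q[2])
  print(th,h,wx(h),wx(t),proj("scene",h),proj("top",h))
E
```

```text
(array([ 0.6948, -0.0093,  0.1363]), np.float64(0.0023715778345653085))
0.35 [ 0.6944 -0.0055  0.1132] (np.float64(0.13321955778775824), np.float64(0.11323065867633579)) (np.float64(-0.10632048398832336), np.float64(0.02579171777519569)) [309.384  296.3625] [267.0271 113.229 ]
0.3 [ 0.6973 -0.0051  0.1091] (np.float64(0.13618937211056972), np.float64(0.10911394468765376)) (np.float64(-0.10742143261645988), np.float64(0.03375629198901217)) [309.8242 298.3539] [266.8883 112.6424]
0.25 [ 0.7001 -0.0047  0.1049] (np.float64(0.13894972499352284), np.float64(0.10485394666674372)) (np.float64(-0.10812294254269159), np.float64(0.04176593705684036)) [310.2227 300.2988] [266.7627 112.1521]
```

Head z is about 0.12–0.135 and the tail is still under the cover, so the diagonal stage is met. Next I slide out along the brush axis, then go up.

```bash
python3 -m inch '[[0.018,0,-0.001,0,0,0,1],[0.018,0,-0.001,0,0,0,1],[0.018,0,-0.001,0,0,0,1],[0.018,0,-0.001,0,0,0,1],[0.012,0,-0.001,0,0,0,1]]'
python3 -m inch '[[0.007,0,-0.02,0,0,0,1],[0.007,0,-0.02,0,0,0,1],[0.007,0,-0.02,0,0,0,1],[0.007,0,-0.02,0,0,0,1],[0.007,0,-0.02,0,0,0,1]]'
python3 plan.py 0.61 -0.015 0.19 3.14159 -0.15 0.153 5
```

```text
clock: 17.2
position: [0.6918, -0.0057, 0.086]
tool_rot: [3.141, -0.35, 0.154]
force: [-0.2, -0.3, -1.6]
grip_width: 0.0166
finger_force: 78.9
clock: 17.7
position: [0.6891, -0.0064, 0.1922]
tool_rot: [3.142, -0.349, 0.153]
force: [1.1, -0.6, -1.6]
grip_width: 0.0169
finger_force: 78.9
row [-0.0155 -0.0007 -0.0038] [-0.     -0.0399  0.    ] x 5
[[ 0.6734 -0.0081  0.1905]
 [ 0.6575 -0.0098  0.1894]
 [ 0.6417 -0.0115  0.189 ]
 [ 0.6258 -0.0133  0.1892]
 [ 0.61   -0.015   0.19  ]]
from [ 0.6891 -0.0064  0.1922] [ 3.1416 -0.3494  0.1532] clock 17.7
```

```bash
python3 -m inch '[[-0.015,0,-0.004,0,-0.04,0,1],[-0.015,0,-0.004,0,-0.04,0,1],[-0.015,0,-0.004,0,-0.04,0,1],[-0.015,0,-0.004,0,-0.04,0,1],[0,0,0,0,0,0,1]]'
python3 -m inch '[[0,0,0,0,0,0,1],[0,0,0,0,0,0,1],[0,0,0,0,0,0,1],[0,0,0,0,0,0,1],[0,0,0,0,0,0,1]]'
python3 - <<'E'
from h import *
np.set_printoptions(precision=4,suppress=True)
shot("scene","s7.png"); shot("top","t7.png"); D={}
for l in("brush_head_end","brush_grip","brush_tail_end","trigger_pad","glass","tamper","jug"):
  for n in("scene","top"):
    r=landmark_of(l,n); D[l,n]=r; print(l,n,[(round(d["score"],2),np.round(d["xy"],1)) for d in r][:4])
  if D[l,"scene"] and D[l,"top"]: print(tri(D[l,"scene"][0]["xy"],D[l,"top"][0]["xy"]))
print(telemetry.observe()["finger_force"])
E
```

```text
clock: 18.2
position: [0.6276, -0.0159, 0.1898]
tool_rot: [3.141, -0.189, 0.153]
force: [-0.1, 0.2, -0.8]
grip_width: 0.0169
finger_force: 78.9
clock: 18.7
position: [0.6281, -0.0159, 0.1896]
tool_rot: [-3.142, -0.19, 0.153]
force: [-0.1, -0.0, -1.5]
grip_width: 0.017
finger_force: 78.9
brush_head_end scene [(0.57, array([316.7, 273.5]))]
brush_head_end top []
brush_grip scene [(0.7, array([298.1, 244.1]))]
brush_grip top [(0.39, array([274.1, 172.2]))]
(array([ 0.5398, -0.0092,  0.1112]), np.float64(0.03302477934032442))
brush_tail_end scene [(0.95, array([272.9, 201.4]))]
brush_tail_end top [(0.6, array([209.7, 146.4])), (0.55, array([281.9, 194.1]))]
(array([0.5493, 0.0298, 0.3016]), np.float64(0.17488273548617253))
trigger_pad scene [(0.66, array([200.9, 254.5])), (0.6, array([163.7, 212.9])), (0.47, array([103. , 265.2])), (0.39, array([142.7, 163. ]))]
trigger_pad top [(0.68, array([354.6, 171.3])), (0.6, array([402.9, 322.3])), (0.59, array([440.7, 182.7])), (0.46, array([380.3, 239.2]))]
(array([ 0.536 , -0.2327,  0.1317]), np.float64(0.002599835942006367))
glass scene [(0.61, array([362.7, 285.8])), (0.54, array([200.7, 257.3]))]
glass top [(0.68, array([211.9, 147.9])), (0.54, array([339.3, 176.5]))]
(array([ 0.6282,  0.1576, -0.0023]), np.float64(0.006646184071915964))
tamper scene [(0.65, array([327.7, 221.7]))]
tamper top []
jug scene [(0.91, array([200.9, 342.6]))]
jug top [(0.57, array([363.2, 126.3])), (0.49, array([272.9, 170.5]))]
(array([ 0.6948, -0.2749,  0.0036]), np.float64(0.016324954346020378))
78.92751216888428
```

```bash
python3 - <<'E'
from h import *
t,e=tri((272.9,201.4),(281.9,194.1)); print(t,e)
h=[atz("scene",(316.7,273.5),z) for z in(.2,.24)]; print(h, [np.linalg.norm(q-t) for q in h])
if t[2]>.13 and e<.02: print(bot.job_done())
E
```

```text
[ 0.46587928 -0.04189566  0.19766136] 0.005378395145940431
[array([0.69254409, 0.00679524, 0.2       ]), array([ 0.71761277, -0.00285227,  0.24      ])] [np.float64(0.2318473813339082), np.float64(0.25823767738257486)]
the job is handed in; nothing more can be done
None
```

The trigger was squeezed fully and sprang back, the brush came out of the well head first, and I handed the job in with it held still above the opening (tail about 0.20 m and head about 0.24 m above the counter); the interface gave no pass or fail result.

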